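# Make up the sample tray

### The job

Make up the sample tray: stand each capped vial upright in the cup of its own cap colour (black in black, white in white, blue in blue) and lay the petri dish flat inside the orange ring, setting each down on its holder's floor rather than dropping it. The two glass stoppers look like vials but do not belong: leave them standing where they are.

Things in the scene. Friction and masses are not known exactly. Their poses are not given: they have to be found in the camera images.
- vial_black: loose clear glass vial with a black screw cap, standing upright on the green mat (fixed, its top 3 mm above the bench), 21 mm diameter, 47 mm tall over the cap, about 30 g. Origin at the centre of its underside, z up. Grasp body or cap across its 21 mm diameter, from above.
- vial_white: loose clear glass vial with a white screw cap, standing upright on the green mat (fixed, its top 3 mm above the bench), 21 mm diameter, 47 mm tall over the cap, about 30 g. Origin at the centre of its underside, z up. Grasp body or cap across its 21 mm diameter, from above.
- vial_blue: loose clear glass vial with a bright blue screw cap, standing upright on the green mat (fixed, its top 3 mm above the bench), 21 mm diameter, 47 mm tall over the cap, about 30 g. Origin at the centre of its underside, z up. Grasp body or cap across its 21 mm diameter, from above.
- dish: loose clear covered petri dish lying flat on the green mat (its top 3 mm above the bench), 59 mm diameter, 15 mm high, about 30 g. Origin at the centre of its underside, z up. Grasp it across its full diameter from above.
- stopper_a: ground glass stopper standing on its round head on the green mat, 25 mm diameter, 42 mm tall, colourless, no coloured cap, no liquid; loose, a look-alike of the vials that does not belong in the tray. Origin at the centre of its underside, z up.
- stopper_b: ground glass stopper standing on its round head on the green mat, 25 mm diameter, 42 mm tall, colourless, no coloured cap, no liquid; loose, a look-alike of the vials that does not belong in the tray. Origin at the centre of its underside, z up.
- cup_black: black round plastic cup fixed in the sample tray, 45 mm outside and 38 mm inside diameter, 14 mm high, its inner floor 3 mm above its underside. Origin at the centre of its underside, which lies 5 mm above the bench. The holders stand in the quarters of the tray, 82 mm apart across and 120 mm along it; which is where changes.
- cup_white: white round plastic cup fixed in the sample tray, 45 mm outside and 38 mm inside diameter, 14 mm high, its inner floor 3 mm above its underside. Origin at the centre of its underside, which lies 5 mm above the bench. The holders stand in the quarters of the tray, 82 mm apart across and 120 mm along it; which is where changes.
- cup_blue: bright blue round plastic cup fixed in the sample tray, 45 mm outside and 38 mm inside diameter, 14 mm high, its inner floor 3 mm above its underside. Origin at the centre of its underside, which lies 5 mm above the bench. The holders stand in the quarters of the tray, 82 mm apart across and 120 mm along it; which is where changes.
- dish_ring: orange round plastic holder with a low rim, fixed in the sample tray, 82 mm outside and 75 mm inside diameter, 8 mm high, its inner floor 3 mm above its underside. Origin at the centre of its underside, which lies 5 mm above the bench. The tray: fixed, white enamel, blue edge, grey liner, 174 x 264 mm, its rim 19 mm above the bench.
Not all that is in view belongs to the job. Leave any brown look-alike of the dish alone.

How it is judged:
At the end, for the whole second after the job is handed in: each vial upright (0.1 rad) on the floor of the cup of its cap colour, the dish flat on the floor of the orange ring: centres within 11 mm, undersides 0 to 6 mm above the holder underside, at rest; both stoppers upright and within 15 mm of where they stood (horizontal distance between vial_black and cup_black below 0.011 m and z of vial_black in the frame of cup_black between 0 and 0.006 m and angle between each of vial_black, vial_white, vial_blue, dish, stopper_a, stopper_b's own z axis and vertical below 0.1 rad and linear speed of each of vial_black, vial_white, vial_blue, dish below 0.02 m/s and angular speed of each of vial_black, vial_white, vial_blue, dish below 0.3 rad/s and horizontal distance between vial_white and cup_white below 0.011 m and z of vial_white in the frame of cup_white between 0 and 0.006 m and horizontal distance between vial_blue and cup_blue below 0.011 m and z of vial_blue in the frame of cup_blue between 0 and 0.006 m and horizontal distance between dish and dish_ring below 0.011 m and z of dish in the frame of dish_ring between 0 and 0.006 m and distance of each of stopper_a, stopper_b from where it was at the start of the episode below 0.015 m); the robot touches nothing.
It fails at once if a stopper is shifted by more than 15 mm or tipped over (distance of any of stopper_a, stopper_b from where it was at the start of the episode above 0.015 m or angle between any of stopper_a, stopper_b's own z axis and vertical above 0.5 rad).
It fails at once if a vial or the dish is dropped or thrown (faster than 0.75 m/s out of the fingers, a fall of about 30 mm) ((linear speed of vial_black above 0.75 m/s and contact force between vial_black and the fingers below 0.05 N) or (linear speed of vial_white above 0.75 m/s and contact force between vial_white and the fingers below 0.05 N) or (linear speed of vial_blue above 0.75 m/s and contact force between vial_blue and the fingers below 0.05 N) or (linear speed of dish above 0.75 m/s and contact force between dish and the fingers below 0.05 N)).
It also fails if it takes over 112 s, if anything falls off the work surface, if the arm or the gripper's body presses on something with over 40 N, if the wrist force passes 120 N, or if a joint passes its speed limit or range.

### The arm

A 6-joint arm with a two-finger parallel gripper is mounted at the origin on a cart in front of the work surface, level with it; the furniture and walls round the work are solid. World frame = base frame: x ahead of the robot, y to its left, z up, the work surface at z = 0. Lengths are in m, angles in rad, forces in N, time in s.
With the tool pointing down it reaches from about 0.35 to 0.975 m from the base axis. Payload 4.9 kg.
Tool frame: the origin (TCP) lies on the centre line of the jaws, within the pads' length; the fingertips stand 14 mm ahead of it and the grasp point (between the pads) lies 5 mm behind it; x points along the fingers, z is the direction in which the jaws open and shut, and the axes are right-handed (so a half turn about x gives the same grasp; the last joint's range is limited). The gripper opens to 85 mm and grips with 20 to 120 N. Pads are 22 mm wide; open, the fingers measure 114 mm over their backs; the gripper's body (76 mm by 85 mm) begins 54 mm behind the grasp point. The pads swing forward as they close: fully open they stand 13 mm farther back than shut.
Start: joints at [-1.241, 0.053, 1.613, -0, 1.476, -0.119], TCP at [0.271, -0.563, 0.245] pointing down, gripper open.
Joint ranges: [-3.01, 3.01], [-1.01, 2.22], [0.06, 2.58], [-1.02, 4.17], [0.09, 2.62], [-3.14, 3.14]. Speed limits (rad/s): [2.57, 2.57, 3.14, 3.14, 3.14, 3.14].

### API

Orientations are given as a rotation vector (axis times angle).
In Python, from station import ctrl gives the robot as it stands.
- The arm moves only by the tool move_arm, never from a script. Its argument "increments" is a list that holds one entry, the list of rows, each a list of 4 numbers: the shift along the tool's x, y, z in units of 25 cm (1.0 is 25 cm), then the turn about the tool's x in units of 90 degrees (1.0 is 90 degrees). A call has 1 to 20 rows; each row shifts and turns the commanded pose from where the row before left it, along the tool's axes as they then stand; what a row does not reach is not made up. A row lasts 1/12 s, in which the tool goes at most 41.7 mm and 7.16 degrees, less where a joint would pass 70% of its speed; a pose out of reach is approached as far as the arm can. A call with a number of a shift or a turn outside -1 to 1 is refused whole. A call with a gripper value outside its range is refused whole. "gripper" is the closure, from 0 (fully open) to 1 (shut), set as the call begins (left out, the last holds). The fingers move at their own pace and stop on an object; "squeeze" is the grip in N (left out, the last holds). Time passes only in rows, so rows that do not move let the fingers close. It gives the time, the measured TCP pose, the force and the opening at its end, in the units of the state.
- ctrl.get_obs(): the state, without advancing time (a new reading comes with each control period).
- ctrl.get_image(name): name is "scene" or "top"; returns a dict with "pixels" (384x512x3 uint8, red, green, blue), "depth" (384x512 float32, m along the optical axis (not along the pixel's ray), 0 where there is no reading), "K" (3x3 intrinsics, pixels), "k1" (the pictures are not rectified: a ray, as slopes to the right and down, at radius r is drawn at 1 + k1 r^2 times it, then the intrinsics apply), "extrinsics" (4x4, takes a point from camera to world coordinates). Camera axes: x right, y up, looking along -z (the intrinsics and any distortion apply to the point x, -y, -z); pixel columns grow to the right and rows downward; lengths in m; the calibration is good to about 2 mm. A picture is of the moment at which its call begins.
- ctrl.finish_job(): hands the job in, once; it reports no verdict.
Trained networks look in the newest picture that a camera, given by its name, has taken for a name from the list of things; names that differ only in an ending like _2 or _b are one class to them, and where a whole thing is asked for, a point or a joint stands for the part that bears it (a point fixed in the world has none). Each returns a list of dicts, best first, with "score" (0 to 1); they miss things now and then, are a little off and sometimes report something else, mostly with a low value. They report only what shows in the picture. A call takes as long as a camera call. They do not tell look-alikes from the thing itself.
- ctrl.trace(camera, target): "region" (384x512 bool, what is visible of it) and "pixel" ([row, column] in pixels, amid what is visible of it).
The state is a dict: "t": time; "q": joint angles; "dq": joint speeds; "effort": joint torques, N m; "tool_pos": TCP position; "tool_rot": TCP orientation; "contact_force": force on the tool from outside, world axes, zero at the start; "wrist_torque": the same for the moment, N m; "opening": finger opening in m.
Only numpy, scipy, OpenCV 4.12 (cv2) and the standard library are available. Lean on these libraries where they do the work, as an engineer would, in place of code of your own. Each camera call takes 0.05 s, during which the arm holds its last target. There are 200 camera calls.

## Working session

There is one attempt and no reset: what is moved stays moved. The work goes in short steps, Python scripts to look and compute and a tool call to move; the robot and the scene stay as the last step left them, time stands still between calls to the robot, and variables do not carry over. Pictures are saved under pics/ and viewed, about 12 in all and at most 16, crops included, and the job is handed in when it is done.

Besides the shell and the picture viewer there is one more tool, called after "Call:" as a command line: name --argument value ..., lists and objects as JSON in quotes. move_arm: Moves the arm, as the interface text tells. Shifts and turns lie within -1 to 1; 1 stands for 25 cm of shift or 90 degrees of turn. Its arguments: {"type":"object","properties":{"increments":{"type":"array","items":{"type":"array","items":{"type":"array","items":{"type":"number","minimum":-1,"maximum":1}}}},"gripper":{"type":"number"},"squeeze":{"type":"number"}},"required":["increments"]}

```bash
ls; mkdir -p pics
cat > h.py <<'E'
import numpy as np, cv2
from station import ctrl
def cam(n):
    return ctrl.get_image(n)
def pt(im,r,c,z=None):
    """world point of pixel; from depth, or on plane z"""
    K=im["K"];u=(c-K[0,2])/K[0,0];v=(r-K[1,2])/K[1,1]
    x,y=u,v
    for _ in range(20):
        s=1+im["k1"]*(x*x+y*y);x,y=u/s,v/s
    E=im["extrinsics"];d=E[:3,:3]@np.array([x,-y,-1.]);o=E[:3,3]
    t=im["depth"][int(round(r)),int(round(c))] if z is None else (z-o[2])/d[2]
    return o+t*d
E
python3 - <<'E'
from h import *
print(ctrl.get_obs())
for n in("scene","top"):
    im=cam(n);cv2.imwrite(f"pics/{n}0.png",im["pixels"][:,:,::-1])
    print(n,im["K"].tolist(),im["k1"],im["extrinsics"].round(3).tolist())
    for t in "vial_black vial_white vial_blue dish stopper_a cup_black cup_white cup_blue dish_ring".split():
        for d in ctrl.trace(n,t)[:4]:
            r,c=d["pixel"];print(t,round(d["score"],2),np.round(d["pixel"]),d["region"].sum(),pt(im,r,c).round(3))
E
```

```text
pics
{'t': 0.0, 'q': array([-1.24100578e+00,  5.32967014e-02,  1.61428014e+00,  3.21424909e-05,
        1.47603748e+00, -1.19027768e-01]), 'dq': array([-0.0007078 , -0.00044803, -0.00061534, -0.00075478, -0.00098904,
       -0.00054943]), 'effort': array([ 3.80016199e-04, -3.93680406e+01, -3.70179570e+01, -1.20095483e-04,
        6.93428257e-03,  1.21029203e-05]), 'tool_pos': array([ 0.27098568, -0.56253422,  0.24410859]), 'tool_rot': array([ 0.87383331,  1.3903038 , -0.87170707]), 'contact_force': array([ 0.45333359, -0.22959507, -0.03422636]), 'wrist_torque': array([0.01316915, 0.04208835, 0.01928248]), 'opening': 0.08563618624939247}
scene [[359.1351132910838, 0.0, 257.3458992243676], [0.0, 359.1351132910838, 191.16947333291608], [0.0, 0.0, 1.0]] -0.04794849470706544 [[0.555, 0.442, -0.705, -0.182], [-0.832, 0.28, -0.479, -0.516], [-0.014, 0.852, 0.523, 0.556], [0.0, 0.0, 0.0, 1.0]]
vial_black 0.6 [239. 320.] 148 [ 0.432 -0.271  0.028]
vial_white 0.6 [230. 281.] 139 [ 0.421 -0.173  0.021]
vial_white 0.58 [188. 176.] 128 [0.431 0.188 0.019]
dish 0.95 [249. 390.] 452 [ 0.5   -0.415 
[... 478 characters left out ...]
0]] 0.03849520695720151 [[0.013, 0.99, -0.138, 0.341], [-1.0, 0.011, -0.015, -0.039], [-0.013, 0.138, 0.99, 1.173], [0.0, 0.0, 0.0, 1.0]]
vial_blue 0.38 [170. 269.] 45 [ 0.576 -0.072  0.037]
dish 0.85 [198. 381.] 325 [ 0.496 -0.417  0.012]
dish 0.58 [216. 261.] 255 [ 0.436 -0.049  0.018]
stopper_a 0.45 [170. 334.] 34 [ 0.573 -0.268  0.044]
stopper_a 0.43 [175. 297.] 35 [ 0.559 -0.155  0.046]
stopper_a 0.2 [204. 142.] 165 [0.469 0.321 0.007]
cup_black 0.55 [202. 138.] 176 [0.475 0.335 0.009]
cup_white 0.45 [214. 178.] 173 [0.437 0.207 0.007]
cup_blue 0.56 [187. 184.] 156 [0.523 0.192 0.005]
dish_ring 0.67 [179. 150.] 463 [0.549 0.299 0.008]
dish_ring 0.23 [218. 302.] 36 [ 0.427 -0.171  0.046]
```

Run:
```python
import cv2
a=cv2.imread("pics/top0.png")[140:250,90:430];cv2.imwrite("pics/t1.png",cv2.resize(a,(800,259*1),interpolation=cv2.INTER_CUBIC))
a=cv2.imread("pics/scene0.png")[130:290,120:440];cv2.imwrite("pics/s1.png",cv2.resize(a,(800,400),interpolation=cv2.INTER_CUBIC))
```

```text
(no output)
```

View pics/t1.png

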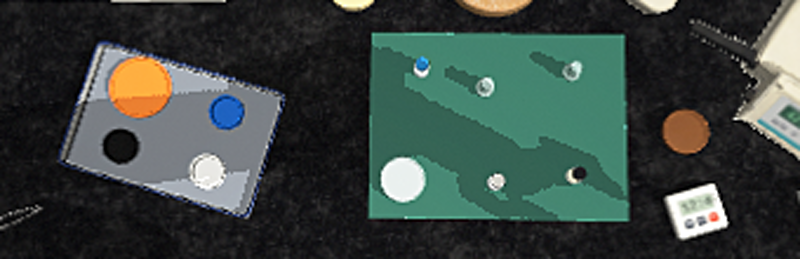

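View pics/s1.png

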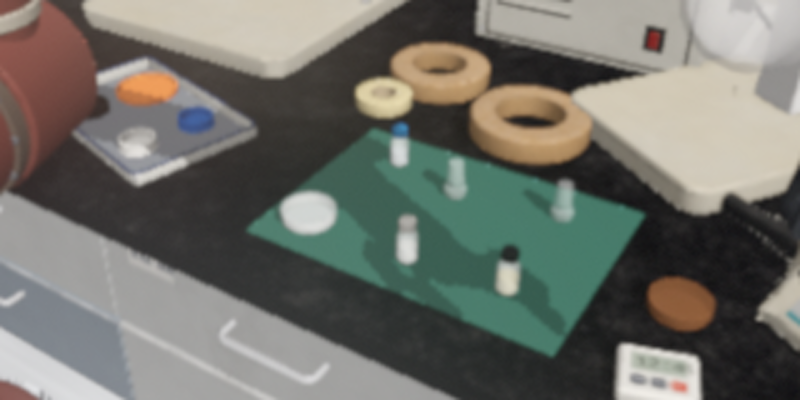

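View pics/top0.png

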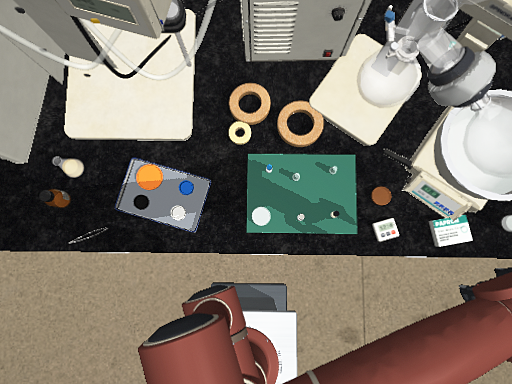

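Run:
```python
from h import *
P={}
im=cam("top")
for n,r,c,z in [("blue",166.8,269.3,.05),("stA",177,295.7,.045),("stB",169.7,333,.045),("white",216.9,300.8,.05),("black",213.5,335.6,.05),("dish",216.4,261.3,.018),
 ("ring",177,149.1,.012),("cblue",187.6,186.5,.017),("cblack",202,141.4,.017),("cwhite",212.6,178.4,.017)]:
    P[n]=pt(im,r,c,z);print(n,P[n].round(3))
hol={k:P[k][:2] for k in("ring","cblue","cblack","cwhite")}
ks=list(hol)
for i in range(4):
    for j in range(i): print(ks[i],ks[j],np.linalg.norm(hol[ks[i]]-hol[ks[j]]).round(4))
for n in("top","scene"):
    im=cam(n);H,W=im["depth"].shape
    C,R=np.meshgrid(np.arange(W),np.arange(H))
    K=im["K"];u=(C-K[0,2])/K[0,0];v=(R-K[1,2])/K[1,1];x,y=u.copy(),v.copy()
    for _ in range(10): s=1+im["k1"]*(x*x+y*y);x,y=u/s,v/s
    E=im["extrinsics"];d=np.stack([x,-y,-np.ones_like(x)],-1)@E[:3,:3].T;X=E[:3,3]+d*im["depth"][...,None]
    for k in("blue","stA","stB","white","black","dish"):
        p=P[k];m=(np.hypot(X[...,0]-p[0],X[...,1]-p[1])<(.045 if k=="dish" else .03))&(im["depth"]>0)
        g=X[m];f=g[g[:,2]>.009];
        print(n,k,len(f),"mid",((f.max(0)+f.min(0))/2).round(3)[:2],"mean",f.mean(0).round(3),"zmax",f[:,2].max().round(3),"matz",np.median(g[g[:,2]<.009][:,2]).round(4))
    for k,col in(("ring",(255,150,40)),("cblue",(30,90,190))):
        p=P[k];m=(np.hypot(X[...,0]-p[0],X[...,1]-p[1])<.055);px=im["pixels"].astype(int)
        m&= (px[...,0]-px[...,2]>80) if k=="ring" else (px[...,2]-px[...,0]>70)
        if m.sum(): g=X[m];print(n,k,m.sum(),g.mean(0).round(3),((g.max(0)+g.min(0))/2).round(3))
```

```text
blue [ 0.582 -0.072  0.05 ]
stA [ 0.552 -0.152  0.045]
stB [ 0.576 -0.265  0.045]
white [ 0.431 -0.167  0.05 ]
black [ 0.442 -0.27   0.05 ]
dish [ 0.433 -0.05   0.018]
ring [0.553 0.303 0.012]
cblue [0.52  0.183 0.017]
cblack [0.474 0.321 0.017]
cwhite [0.442 0.205 0.017]
cblue ring 0.1236
cblack ring 0.0816
cblack cblue 0.145
cwhite ring 0.1475
cwhite cblue 0.0811
cwhite cblack 0.1196
top blue 49 mid [ 0.581 -0.069] mean [ 0.58  -0.07   0.039] zmax 0.054 matz 0.0026
top stA 53 mid [ 0.56  -0.151] mean [ 0.557 -0.154  0.031] zmax 0.049 matz 0.0026
top stB 48 mid [ 0.581 -0.268] mean [ 0.579 -0.267  0.031] zmax 0.051 matz 0.0025
top white 46 mid [ 0.439 -0.165] mean [ 0.432 -0.166  0.041] zmax 0.053 matz 0.0025
top black 49 mid [ 0.442 -0.269] mean [ 0.442 -0.268  0.04 ] zmax 0.055 matz 0.0022
top dish 291 mid [ 0.435 -0.049] mean [ 0.435 -0.048  0.018] zmax 0.025 matz 0.0025
top ring 550 [0.555 0.304 0.009] [0.556 0.304 0.007]
top cblue 180 [0.524 0.187 0.012] [0.536 0.186 0.013]
scene blue 105 mid [ 0.578 -0.076] mean [ 0.576 -0.077  0.031] zmax 0.051 matz 0.0027
scene stA 102 mid [ 0.556 -0.16 ] mean [ 0.552 -0.161  0.028] zmax 0.046 matz 0.0029
scene stB 108 mid [ 0.577 -0.274] mean [ 0.575 -0.276  0.027] zmax 0.046 matz 0.0025
scene white 132 mid [ 0.429 -0.173] mean [ 0.426 -0.175  0.032] zmax 0.051 matz 0.0027
scene black 151 mid [ 0.44  -0.276] mean [ 0.436 -0.277  0.032] zmax 0.051 matz 0.0029
scene dish 292 mid [ 0.432 -0.052] mean [ 0.429 -0.054  0.017] zmax 0.021 matz 0.0028
scene ring 240 [0.554 0.301 0.009] [0.555 0.3   0.01 ]
scene cblue 61 [0.521 0.185 0.012] [0.519 0.183 0.013]
```

```bash
cat >> h.py <<'E'
from scipy.spatial.transform import Rotation as Ro
def axes():
    o=ctrl.get_obs();R=Ro.from_rotvec(o["tool_rot"]).as_matrix();return o,R
def units(target,hdg=None):
    """units to shift along tool x,y,z for tcp to reach target"""
    o,R=axes();return (R.T@(np.array(target)-o["tool_pos"])/.25).round(4)
E
python3 - <<'E'
from h import *
o,R=axes();print(R.round(3));print(units((.441,-.271,.10)))
for k in (0,90,-90,180):
    print(k,(R@Ro.from_euler('x',k,degrees=True).as_matrix()).round(2).tolist())
E
```

```text
[[-0.     0.901  0.434]
 [-0.     0.434 -0.901]
 [-1.    -0.     0.   ]]
[ 0.5812  1.119  -0.758 ]
0 [[-0.0, 0.9, 0.43], [-0.0, 0.43, -0.9], [-1.0, -0.0, 0.0]]
90 [[-0.0, 0.43, -0.9], [-0.0, -0.9, -0.43], [-1.0, 0.0, 0.0]]
-90 [[-0.0, -0.43, 0.9], [-0.0, 0.9, 0.43], [-1.0, -0.0, -0.0]]
180 [[-0.0, -0.9, -0.43], [-0.0, -0.43, 0.9], [-1.0, 0.0, -0.0]]
```

Call:
move_arm --increments '[[[0, 0, 0, 0.0715], [0, 0, 0, 0.0715], [0, 0, 0, 0.0715], [0, 0, 0, 0.0715], [0, 0.068, -0.1166, 0], [0, 0.068, -0.1166, 0], [0, 0.068, -0.1166, 0], [0, 0.068, -0.1166, 0], [0, 0.068, -0.1166, 0], [0, 0.068, -0.1166, 0], [0, 0.068, -0.1166, 0], [0, 0.068, -0.1166, 0], [0, 0.068, -0.1166, 0], [0, 0.068, -0.1166, 0], [0.1, 0, 0, 0], [0.1, 0, 0, 0], [0.1, 0, 0, 0], [0.1, 0, 0, 0], [0, 0, 0, 0], [0, 0, 0, 0]]]' --gripper 0.4 --squeeze 25

```text
t: 2.82
tool_pos: [0.4405, -0.271, 0.1441]
tool_rot: [1.21, 1.213, -1.21]
contact_force: [0.4, -0.2, 0.4]
opening: 0.0513
```

Run:
```python
from h import *
print(units((.441,-.271,.036)))
a=cam("scene")["pixels"][150:300,220:420,::-1];b=cam("top")["pixels"][130:250,230:390,::-1]
cv2.imwrite("pics/s2.png",np.hstack([cv2.resize(a,(400,300),interpolation=3),cv2.resize(b,(400,300),interpolation=3)]))
```

```text
[0.4323 0.0032 0.0011]
```

View pics/s2.png

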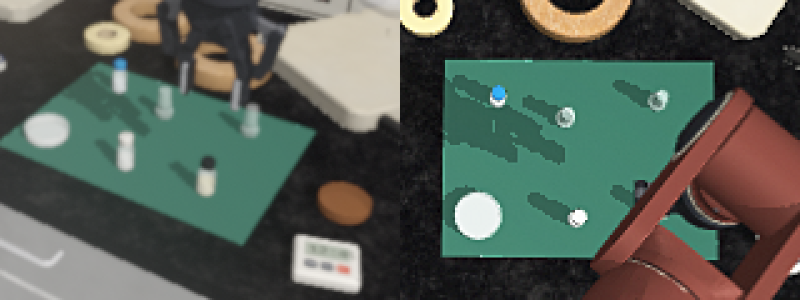

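The hand hangs above the black vial (left panel about (207,170)), jaws along y, with nothing else near. Descending.

Call:
move_arm --increments '[[[0.1, 0, 0, 0], [0.1, 0, 0, 0], [0.1, 0, 0, 0], [0.08, 0, 0, 0], [0.05, 0, 0, 0], [0, 0, 0, 0], [0, 0, 0, 0]]]'

```text
t: 3.5
tool_pos: [0.442, -0.2723, 0.039]
tool_rot: [1.209, 1.207, -1.209]
contact_force: [0.7, 0.8, 0.5]
opening: 0.0513
```

Call:
move_arm --increments '[[[0, 0, 0, 0], [0, 0, 0, 0], [0, 0, 0, 0], [0, 0, 0, 0], [0, 0, 0, 0], [0, 0, 0, 0], [0, 0, 0, 0], [0, 0, 0, 0]]]' --gripper 1

```text
t: 4.17
tool_pos: [0.4425, -0.2727, 0.0397]
tool_rot: [1.209, 1.205, -1.209]
contact_force: [0.4, 0.2, 6.4]
opening: 0.0201
```

Call:
move_arm --increments '[[[-0.03, 0, 0, 0], [-0.07, 0, 0, 0], [-0.1, 0, 0, 0], [-0.1, 0, 0, 0], [-0.1, 0, 0, 0], [0, 0, 0, 0], [0, 0, 0, 0]]]'

```text
t: 4.75
tool_pos: [0.4421, -0.2723, 0.1399]
tool_rot: [1.209, 1.205, -1.208]
contact_force: [-0.0, 0.3, 0.2]
opening: 0.0199
```

Run:
```python
from h import *
o,R=axes();print(R.round(4),units((.474,.322,.14)),o["opening"],o["contact_force"],o["q"].round(2))
```

```text
[[ 3.0e-03  1.0e+00 -4.0e-04]
 [-2.5e-03 -4.0e-04 -1.0e+00]
 [-1.0e+00  3.0e-03  2.5e-03]] [-0.0058  0.1265 -2.3773] 0.019854986720490526 [-0.01867041  0.33249859  0.19332013] [-0.7  -0.11  1.96  0.    1.29  0.88]
```

Call:
move_arm --increments '[[[0, 0.007, -0.132, 0], [0, 0.007, -0.132, 0], [0, 0.007, -0.132, 0], [0, 0.007, -0.132, 0], [0, 0.007, -0.132, 0], [0, 0.007, -0.132, 0], [0, 0.007, -0.132, 0], [0, 0.007, -0.132, 0], [0, 0.007, -0.132, 0], [0, 0.007, -0.132, 0], [0, 0.007, -0.132, 0], [0, 0.007, -0.132, 0], [0, 0.007, -0.132, 0], [0, 0.007, -0.132, 0], [0, 0.007, -0.132, 0], [0, 0.007, -0.132, 0], [0, 0.007, -0.132, 0], [0, 0.007, -0.132, 0], [0, 0, 0, 0], [0, 0, 0, 0]]]'

```text
t: 6.42
tool_pos: [0.4716, 0.323, 0.1356]
tool_rot: [1.204, 1.211, -1.211]
contact_force: [-0.2, -0.6, -0.6]
opening: 0.0198
```

Run:
```python
from h import *
o,R=axes();print(R.round(4),units((.474,.322,.0457)),o["opening"],o["contact_force"])
a=cam("scene")["pixels"][100:260,80:280,::-1];b=cam("top")["pixels"][130:250,90:250,::-1]
cv2.imwrite("pics/s3.png",np.hstack([cv2.resize(a,(400,300),interpolation=3),cv2.resize(b,(400,300),interpolation=3)]))
```

```text
[[-0.0034  1.      0.0023]
 [-0.002   0.0023 -1.    ]
 [-1.     -0.0034  0.002 ]] [0.3597 0.0107 0.0035] 0.019843617150594253 [-0.16634445 -0.56690496 -0.63990394]
```

View pics/s3.png

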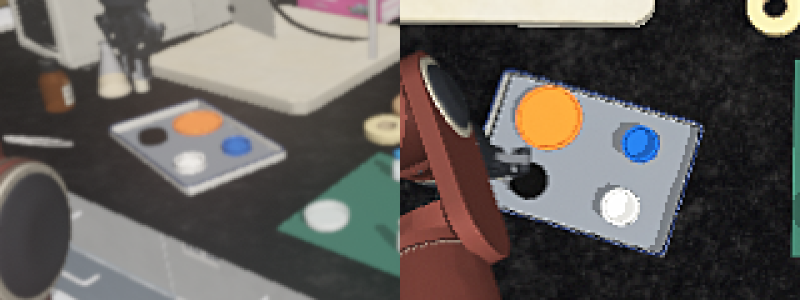

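The hand is over the tray's black cup (right panel, hand at (510,160), cup at (528,180), shift from parallax). Lowering.

Call:
move_arm --increments '[[[0.08, 0.01, 0.003, 0], [0.08, 0, 0, 0], [0.08, 0, 0, 0], [0.06, 0, 0, 0], [0.03, 0, 0, 0], [0.015, 0, 0, 0], [0, 0, 0, 0], [0, 0, 0, 0], [0, 0, 0, 0]]]'

```text
t: 7.27
tool_pos: [0.4765, 0.3218, 0.0529]
tool_rot: [1.211, 1.208, -1.208]
contact_force: [0.7, 0.8, 0.6]
opening: 0.02
```

Call:
move_arm --increments '[[[0.012, -0.008, 0, 0], [0.012, 0, 0, 0], [0.006, 0, 0, 0], [0, 0, 0, 0], [0, 0, 0, 0], [0, 0, 0, 0]]]'

```text
t: 7.77
tool_pos: [0.4739, 0.3218, 0.0448]
tool_rot: [1.21, 1.209, -1.209]
contact_force: [-1.9, -0.9, 4.5]
opening: 0.0198
```

Floor felt at the expected height. Release, slowly lift.

Call:
move_arm --increments '[[[0, 0, 0, 0], [0, 0, 0, 0], [0, 0, 0, 0], [0, 0, 0, 0], [0, 0, 0, 0]]]' --gripper 0.4

```text
t: 8.18
tool_pos: [0.4734, 0.3215, 0.0437]
tool_rot: [1.209, 1.209, -1.21]
contact_force: [-0.2, 0.1, 0.6]
opening: 0.0511
```

Call:
move_arm --increments '[[[-0.05, 0, 0, 0], [-0.1, 0, 0, 0], [-0.1, 0, 0, 0], [-0.1, 0, 0, 0], [0, 0.005, 0.13, 0], [0, 0.005, 0.13, 0], [0, 0.005, 0.13, 0], [0, 0.005, 0.13, 0], [0, 0.005, 0.13, 0], [0, 0.005, 0.13, 0], [0, 0, 0, 0], [0, 0, 0, 0]]]'

```text
t: 9.18
tool_pos: [0.4814, 0.1253, 0.1326]
tool_rot: [1.213, 1.207, -1.211]
contact_force: [0.8, 0.6, -0.3]
opening: 0.0513
```

Run:
```python
from h import *
print(units((.431,-.169,.13)))
a=cam("scene")["pixels"][130:220,120:240,::-1];b=cam("top")["pixels"][130:250,90:250,::-1]
cv2.imwrite("pics/s4.png",np.hstack([cv2.resize(a,(400,300),interpolation=3),cv2.resize(b,(400,300),interpolation=3)]))
```

```text
[ 0.0095 -0.1972  1.178 ]
```

View pics/s4.png

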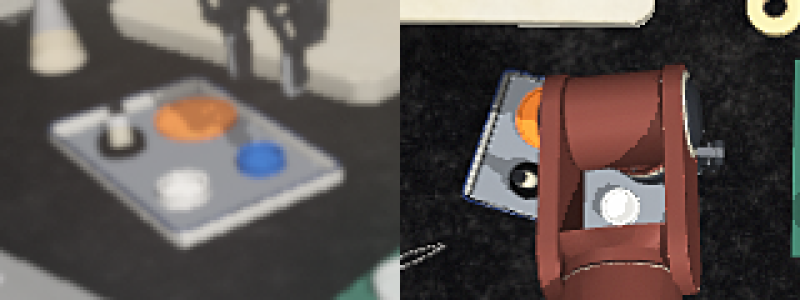

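Black vial stands in the black cup (left panel (120,128)). Next white.

Call:
move_arm --increments '[[[0, -0.022, 0.131, 0], [0, -0.022, 0.131, 0], [0, -0.022, 0.131, 0], [0, -0.022, 0.131, 0], [0, -0.022, 0.131, 0], [0, -0.022, 0.131, 0], [0, -0.022, 0.131, 0], [0, -0.022, 0.131, 0], [0, -0.022, 0.131, 0], [0.04, 0, 0, 0], [0.08, 0, 0, 0], [0.04, 0, 0, 0], [0, 0, 0, 0], [0, 0, 0, 0], [0, 0, 0, 0]]]'

```text
t: 10.53
tool_pos: [0.432, -0.1675, 0.0921]
tool_rot: [1.208, 1.209, -1.208]
contact_force: [0.5, 0.4, -0.4]
opening: 0.0512
```

Run:
```python
from h import *
print(units((.431,-.169,.039)))
```

```text
[ 0.2125 -0.0042  0.006 ]
```

Call:
move_arm --increments '[[[0.07, -0.004, 0.006, 0], [0.08, 0, 0, 0], [0.05, 0, 0, 0], [0.015, 0, 0, 0], [0, 0, 0, 0], [0, 0, 0, 0]]]'

```text
t: 11.03
tool_pos: [0.4312, -0.1698, 0.0389]
tool_rot: [1.209, 1.208, -1.208]
contact_force: [-0.4, -1.0, -0.2]
opening: 0.0515
```

Call:
move_arm --increments '[[[0, 0, 0, 0], [0, 0, 0, 0], [0, 0, 0, 0], [0, 0, 0, 0], [0, 0, 0, 0], [0, 0, 0, 0], [0, 0, 0, 0]]]' --gripper 1

```text
t: 11.62
tool_pos: [0.4312, -0.1702, 0.039]
tool_rot: [1.21, 1.207, -1.209]
contact_force: [-0.4, 0.4, 6.2]
opening: 0.0198
```

Call:
move_arm --increments '[[[-0.03, 0, 0, 0], [-0.07, 0, 0, 0], [-0.1, 0, 0, 0], [-0.1, 0, 0, 0], [-0.08, 0, 0, 0], [0, 0, 0, 0], [0, 0, 0, 0]]]'

```text
t: 12.2
tool_pos: [0.4309, -0.17, 0.1339]
tool_rot: [1.21, 1.206, -1.209]
contact_force: [-0.2, 0.5, -0.7]
opening: 0.0198
```

Run:
```python
from h import *
print(units((.442,.206,.13)))
```

```text
[ 0.0135  0.0438 -1.5041]
```

Call:
move_arm --increments '[[[0, 0.0037, -0.1253, 0], [0, 0.0037, -0.1253, 0], [0, 0.0037, -0.1253, 0], [0, 0.0037, -0.1253, 0], [0, 0.0037, -0.1253, 0], [0, 0.0037, -0.1253, 0], [0, 0.0037, -0.1253, 0], [0, 0.0037, -0.1253, 0], [0, 0.0037, -0.1253, 0], [0, 0.0037, -0.1253, 0], [0, 0.0037, -0.1253, 0], [0, 0.0037, -0.1253, 0], [0, 0, 0, 0], [0.06, 0, 0, 0], [0.08, 0, 0, 0], [0.06, 0, 0, 0], [0.03, 0, 0, 0], [0, 0, 0, 0], [0, 0, 0, 0], [0, 0, 0, 0]]]'

```text
t: 13.87
tool_pos: [0.442, 0.2062, 0.0758]
tool_rot: [1.21, 1.208, -1.209]
contact_force: [-0.5, -0.1, 0.2]
opening: 0.0202
```

Run:
```python
from h import *
print(units((.442,.206,.044)))
```

```text
[ 0.1273 -0.0002  0.0006]
```

Call:
move_arm --increments '[[[0.04, 0, 0, 0], [0.04, 0, 0, 0], [0.02, 0, 0, 0], [0.015, 0, 0, 0], [0.013, 0, 0, 0], [0, 0, 0, 0], [0, 0, 0, 0]]]'

```text
t: 14.45
tool_pos: [0.4419, 0.2061, 0.0439]
tool_rot: [1.209, 1.209, -1.21]
contact_force: [-2.6, -1.1, 3.9]
opening: 0.0196
```

Call:
move_arm --increments '[[[0, 0, 0, 0], [0, 0, 0, 0], [0, 0, 0, 0], [0, 0, 0, 0], [0, 0, 0, 0]]]' --gripper 0.4

```text
t: 14.87
tool_pos: [0.4415, 0.2062, 0.0432]
tool_rot: [1.209, 1.209, -1.21]
contact_force: [0.5, 0.5, 0.1]
opening: 0.0515
```

Call:
move_arm --increments '[[[-0.05, 0, 0, 0], [-0.1, 0, 0, 0], [-0.1, 0, 0, 0], [-0.1, 0, 0, 0], [0, 0.055, 0.111, 0], [0, 0.055, 0.111, 0], [0, 0.055, 0.111, 0], [0, 0.055, 0.111, 0], [0, 0.055, 0.111, 0], [0, 0.055, 0.111, 0], [0, 0.055, 0.111, 0], [0, 0.055, 0.111, 0], [0, 0.055, 0.111, 0], [0, 0.055, 0.111, 0], [0.05, 0, 0, 0], [0.06, 0, 0, 0], [0.04, 0, 0, 0], [0, 0, 0, 0], [0, 0, 0, 0], [0, 0, 0, 0]]]'

```text
t: 16.53
tool_pos: [0.5791, -0.0708, 0.0938]
tool_rot: [1.209, 1.209, -1.209]
contact_force: [0.0, 0.3, -0.5]
opening: 0.0511
```

Run:
```python
from h import *
print(units((.580,-.072,.039)))
a=cam("scene")["pixels"][130:220,120:240,::-1];b=cam("scene")["pixels"][140:250,220:370,::-1]
cv2.imwrite("pics/s5.png",np.hstack([cv2.resize(a,(400,300),interpolation=3),cv2.resize(b,(400,300),interpolation=3)]))
```

```text
[0.219  0.0033 0.0047]
```

View pics/s5.png

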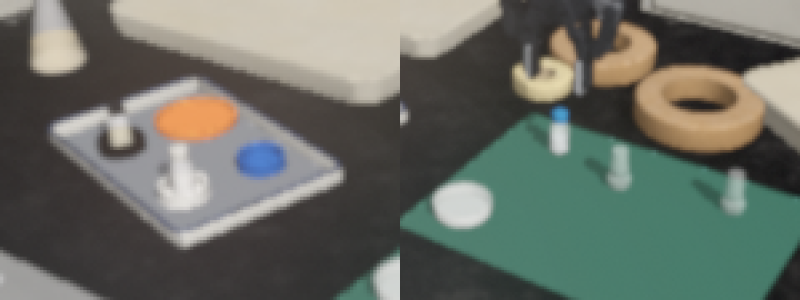

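White stands in the white cup (left (182,180)); the hand is above the blue vial (right (560,130)), clear of the stopper at (620,165).

Call:
move_arm --increments '[[[0.07, 0.003, 0.005, 0], [0.08, 0, 0, 0], [0.05, 0, 0, 0], [0.019, 0, 0, 0], [0, 0, 0, 0], [0, 0, 0, 0]]]'

```text
t: 17.13
tool_pos: [0.5801, -0.0726, 0.039]
tool_rot: [1.21, 1.209, -1.209]
contact_force: [0.9, 0.3, -0.0]
opening: 0.0512
```

Call:
move_arm --increments '[[[0, 0, 0, 0], [0, 0, 0, 0], [0, 0, 0, 0], [0, 0, 0, 0], [0, 0, 0, 0], [0, 0, 0, 0], [0, 0, 0, 0]]]' --gripper 1

```text
t: 17.72
tool_pos: [0.5807, -0.0728, 0.0398]
tool_rot: [1.21, 1.207, -1.208]
contact_force: [-0.5, -0.6, 4.7]
opening: 0.0199
```

Call:
move_arm --increments '[[[-0.03, 0, 0, 0], [-0.07, 0, 0, 0], [-0.1, 0, 0, 0], [-0.1, 0, 0, 0], [-0.08, 0, 0, 0], [0, 0, 0, 0], [0, 0, 0, 0]]]'

```text
t: 18.3
tool_pos: [0.5803, -0.0727, 0.1347]
tool_rot: [1.21, 1.207, -1.208]
contact_force: [-0.3, 0.2, -1.2]
opening: 0.0193
```

Run:
```python
from h import *
print(units((.521,.1845,.13)))
```

```text
[ 0.0177 -0.2378 -1.0289]
```

Call:
move_arm --increments '[[[0, -0.0238, -0.1029, 0], [0, -0.0238, -0.1029, 0], [0, -0.0238, -0.1029, 0], [0, -0.0238, -0.1029, 0], [0, -0.0238, -0.1029, 0], [0, -0.0238, -0.1029, 0], [0, -0.0238, -0.1029, 0], [0, -0.0238, -0.1029, 0], [0, -0.0238, -0.1029, 0], [0, -0.0238, -0.1029, 0], [0, 0, 0, 0], [0.06, 0, 0, 0], [0.08, 0, 0, 0], [0.06, 0, 0, 0], [0.03, 0, 0, 0], [0, 0, 0, 0], [0, 0, 0, 0], [0, 0, 0, 0]]]'

```text
t: 19.8
tool_pos: [0.5209, 0.1845, 0.0766]
tool_rot: [1.21, 1.208, -1.209]
contact_force: [0.9, -0.2, -0.2]
opening: 0.0197
```

Run:
```python
from h import *
print(units((.521,.1845,.0445)))
```

```text
[0.1285 0.0005 0.0002]
```

Call:
move_arm --increments '[[[0.04, 0, 0, 0], [0.04, 0, 0, 0], [0.02, 0, 0, 0], [0.015, 0, 0, 0], [0.014, 0, 0, 0], [0, 0, 0, 0], [0, 0, 0, 0]]]'

```text
t: 20.38
tool_pos: [0.5206, 0.1846, 0.0447]
tool_rot: [1.209, 1.209, -1.21]
contact_force: [-2.5, -2.0, 6.0]
opening: 0.0203
```

Call:
move_arm --increments '[[[0, 0, 0, 0], [0, 0, 0, 0], [0, 0, 0, 0], [0, 0, 0, 0], [0, 0, 0, 0]]]' --gripper 0.4

```text
t: 20.8
tool_pos: [0.5202, 0.1847, 0.0436]
tool_rot: [1.209, 1.209, -1.21]
contact_force: [-0.9, 0.2, 0.9]
opening: 0.0513
```

Call:
move_arm --increments '[[[-0.05, 0, 0, 0], [-0.1, 0, 0, 0], [-0.1, 0, 0, 0], [-0.1, 0, 0, 0], [0, -0.0435, 0.1173, 0], [0, -0.0435, 0.1173, 0], [0, -0.0435, 0.1173, 0], [0, -0.0435, 0.1173, 0], [0, -0.0435, 0.1173, 0], [0, -0.0435, 0.1173, 0], [0, -0.0435, 0.1173, 0], [0, -0.0435, 0.1173, 0], [0, 0, 0, 0], [0, 0, 0, 0], [0, 0, 0, 0]]]'

```text
t: 22.05
tool_pos: [0.4336, -0.0497, 0.132]
tool_rot: [1.211, 1.208, -1.209]
contact_force: [-1.1, -0.2, -0.1]
opening: 0.0513
```

Call:
move_arm --increments '[[[0.08, 0, 0, 0], [0.08, 0, 0, 0], [0.08, 0, 0, 0], [0.04, 0, 0, 0], [0, 0, 0, 0], [0, 0, 0, 0], [0, 0, 0, 0]]]' --gripper 0

```text
t: 22.63
tool_pos: [0.4343, -0.0497, 0.0625]
tool_rot: [1.209, 1.208, -1.208]
contact_force: [0.3, -0.4, -0.7]
opening: 0.0857
```

Run:
```python
from h import *
print(units((.434,-.050,.025)))
im=cam("scene")
a=im["pixels"][130:220,120:240,::-1];b=im["pixels"][160:250,190:310,::-1]
cv2.imwrite("pics/s6.png",np.hstack([cv2.resize(a,(400,300),interpolation=3),cv2.resize(b,(400,300),interpolation=3)]))
```

```text
[ 0.1501 -0.0014  0.0013]
```

View pics/s6.png

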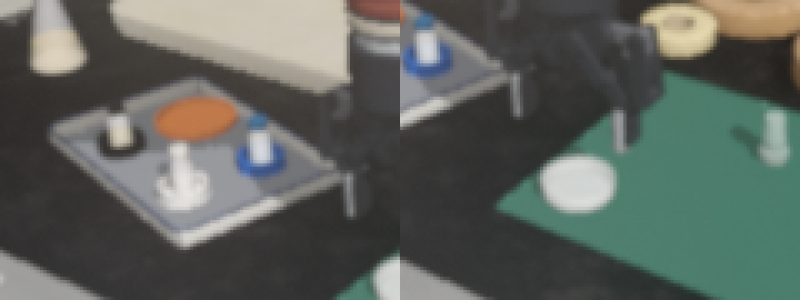

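Blue stands in the blue cup (left (260,150)); fingers straddle the dish. Measuring tip height from depth before the low grasp.

Run:
```python
from h import *
im=cam("scene")
for c in (224,225,226,254,255,256,257):
    print(c,[(r,*pt(im,r,c).round(3)) for r in range(190,210,2) if im["depth"][r,c]>0 and abs(pt(im,r,c)[0]-.43)<.04])
```

```text
224 [(190, np.float64(0.422), np.float64(-0.002), np.float64(0.078)), (202, np.float64(0.468), np.float64(0.041), np.float64(0.0)), (204, np.float64(0.459), np.float64(0.033), np.float64(0.001)), (206, np.float64(0.453), np.float64(0.029), np.float64(-0.0)), (208, np.float64(0.445), np.float64(0.023), np.float64(-0.0))]
225 [(190, np.float64(0.421), np.float64(-0.006), np.float64(0.079)), (192, np.float64(0.422), np.float64(-0.005), np.float64(0.073)), (194, np.float64(0.423), np.float64(-0.004), np.float64(0.066)), (202, np.float64(0.469), np.float64(0.038), np.float64(0.001)), (204, np.float64(0.462), np.float64(0.033), np.float64(-0.0)), (206, np.float64(0.454), np.float64(0.026), np.float64(-0.0)), (208, np.float64(0.445), np.float64(0.019), np.float64(0.001))]
226 [(190, np.float64(0.424), np.float64(-0.007), np.float64(0.078)), (192, np.float64(0.422), np.float64(-0.008), np.float64(0.074)), (194, np.float64(0.423), np.float64(-0.007), np.float64(0.067)), (204, np.float64(0.465), np.float64(0.031), np.float64(-0.001)), (206, np.float64(0.455), np.float64(0.023), np.float64(0.0)
[... 1449 characters left out ...]
float64(0.423), np.float64(-0.1), np.float64(0.081)), (202, np.float64(0.424), np.float64(-0.1), np.float64(0.074)), (204, np.float64(0.422), np.float64(-0.101), np.float64(0.07))]
257 [(190, np.float64(0.42), np.float64(-0.106), np.float64(0.112)), (192, np.float64(0.422), np.float64(-0.105), np.float64(0.106)), (194, np.float64(0.427), np.float64(-0.101), np.float64(0.096)), (196, np.float64(0.427), np.float64(-0.101), np.float64(0.09)), (198, np.float64(0.426), np.float64(-0.101), np.float64(0.085)), (200, np.float64(0.425), np.float64(-0.102), np.float64(0.08)), (202, np.float64(0.426), np.float64(-0.101), np.float64(0.073)), (204, np.float64(0.428), np.float64(-0.1), np.float64(0.066))]
```

Call:
move_arm --increments '[[[0.06, -0.001, 0.001, 0], [0.06, 0, 0, 0], [0.04, 0, 0, 0], [0.01, 0, 0, 0], [0, 0, 0, 0], [0, 0, 0, 0], [0, 0, 0, 0]]]'

```text
t: 23.32
tool_pos: [0.4338, -0.0504, 0.0198]
tool_rot: [1.21, 1.207, -1.209]
contact_force: [-0.3, -0.8, -0.4]
opening: 0.0854
```

Call:
move_arm --increments '[[[0, 0, 0, 0], [0, 0, 0, 0], [0, 0, 0, 0], [0, 0, 0, 0], [0, 0, 0, 0], [0, 0, 0, 0], [0, 0, 0, 0]]]' --gripper 1

```text
t: 23.9
tool_pos: [0.4336, -0.0503, 0.0197]
tool_rot: [1.21, 1.208, -1.209]
contact_force: [-1.8, 0.5, 6.0]
opening: 0.0577
```

Holding at 58 mm. Lift gently and check.

Call:
move_arm --increments '[[[-0.02, 0, 0, 0], [-0.05, 0, 0, 0], [-0.08, 0, 0, 0], [-0.1, 0, 0, 0], [-0.1, 0, 0, 0], [-0.05, 0, 0, 0], [0, 0, 0, 0], [0, 0, 0, 0]]]'

```text
t: 24.57
tool_pos: [0.4334, -0.0502, 0.1193]
tool_rot: [1.21, 1.207, -1.208]
contact_force: [-1.2, -0.2, -0.8]
opening: 0.0576
```

Run:
```python
from h import *
print(units((.553,.3005,.12)))
im=cam("scene")
b=im["pixels"][120:240,170:330,::-1]
cv2.imwrite("pics/s7.png",cv2.resize(b,(640,480),interpolation=3))
```

```text
[-0.0027  0.478  -1.403 ]
```

View pics/s7.png

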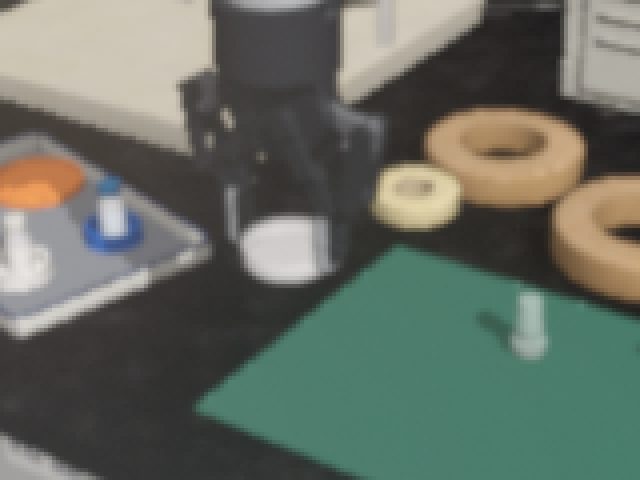

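The dish hangs level between the fingers ((288,250)). Carry to the ring.

Call:
move_arm --increments '[[[0, 0.0398, -0.117, 0], [0, 0.0398, -0.117, 0], [0, 0.0398, -0.117, 0], [0, 0.0398, -0.117, 0], [0, 0.0398, -0.117, 0], [0, 0.0398, -0.117, 0], [0, 0.0398, -0.117, 0], [0, 0.0398, -0.117, 0], [0, 0.0398, -0.117, 0], [0, 0.0398, -0.117, 0], [0, 0.0398, -0.117, 0], [0, 0.0398, -0.117, 0], [0, 0, 0, 0], [0.06, 0, 0, 0], [0.08, 0, 0, 0], [0.08, 0, 0, 0], [0.03, 0, 0, 0], [0, 0, 0, 0], [0, 0, 0, 0], [0, 0, 0, 0]]]'

```text
t: 26.28
tool_pos: [0.5531, 0.3009, 0.0571]
tool_rot: [1.21, 1.208, -1.209]
contact_force: [0.6, 0.0, 0.6]
opening: 0.0576
```

Run:
```python
from h import *
print(units((.553,.3005,.0247)))
```

```text
[ 0.1295 -0.0005  0.0015]
```

Call:
move_arm --increments '[[[0.04, 0, 0.001, 0], [0.04, 0, 0, 0], [0.02, 0, 0, 0], [0.015, 0, 0, 0], [0.013, 0, 0, 0], [0, 0, 0, 0], [0, 0, 0, 0], [0, 0, 0, 0]]]'

```text
t: 26.95
tool_pos: [0.5527, 0.3007, 0.0248]
tool_rot: [1.209, 1.209, -1.209]
contact_force: [-2.8, -0.8, 3.4]
opening: 0.0572
```

Call:
move_arm --increments '[[[0, 0, 0, 0], [0, 0, 0, 0], [0, 0, 0, 0], [0, 0, 0, 0], [0, 0, 0, 0]]]' --gripper 0

```text
t: 27.37
tool_pos: [0.5525, 0.3006, 0.0241]
tool_rot: [1.209, 1.209, -1.21]
contact_force: [1.1, -0.4, -0.1]
opening: 0.0855
```

Call:
move_arm --increments '[[[-0.05, 0, 0, 0], [-0.1, 0, 0, 0], [-0.1, 0, 0, 0], [-0.1, 0, 0, 0], [-0.1, 0, 0, 0], [-0.1, 0, 0, 0], [0, 0, 0.13, 0], [0, 0, 0.13, 0], [0, 0, 0.13, 0], [0, 0, 0.13, 0], [0, 0, 0.13, 0], [0, 0, 0.13, 0], [0, 0, 0.13, 0], [0, 0, 0.13, 0], [0, 0, 0.13, 0], [0, 0, 0.13, 0], [0, 0, 0.13, 0], [0, 0, 0.13, 0], [0, 0, 0.13, 0], [0, 0, 0, 0]]]'

```text
t: 29.03
tool_pos: [0.5525, -0.1268, 0.1633]
tool_rot: [1.212, 1.203, -1.213]
contact_force: [0.1, -0.2, -1.2]
opening: 0.0853
```

Run:
```python
from h import *
im=cam("top");sc=cam("scene")
a=sc["pixels"][130:220,120:240,::-1];b=im["pixels"][150:240,110:230,::-1]
cv2.imwrite("pics/s8.png",np.hstack([cv2.resize(a,(400,300),interpolation=3),cv2.resize(b,(400,300),interpolation=3)]))
for n,I in(("top",im),("scene",sc)):
    for t in("vial_black","vial_white","vial_blue","dish","stopper_a"):
        for d in ctrl.trace(n,t)[:2]:
            R,C=np.nonzero(d["region"]);X=np.array([pt(I,r,c) for r,c in zip(R,C) if I["depth"][r,c]>0]);print(n,t,round(d["score"],2),len(X),np.median(X,0).round(3),X[:,2].max().round(3))
```

```text
top vial_black 0.57 47 [0.473 0.317 0.05 ] 0.059
top vial_white 0.42 32 [0.442 0.202 0.052] 0.059
top dish 0.73 324 [ 0.504 -0.416  0.014] 0.021
top dish 0.59 303 [0.553 0.301 0.023] 0.029
top stopper_a 0.37 49 [ 0.555 -0.153  0.033] 0.28
scene vial_black 0.6 73 [0.467 0.316 0.038] 0.056
scene vial_white 0.41 76 [0.437 0.199 0.038] 0.056
scene vial_blue 0.59 56 [0.514 0.177 0.036] 0.056
scene vial_blue 0.4 89 [0.432 0.191 0.013] 0.021
scene dish 0.79 451 [ 0.495 -0.421  0.016] 0.018
scene dish 0.69 166 [0.544 0.292 0.022] 0.026
scene stopper_a 0.51 127 [ 0.552 -0.162  0.022] 0.046
```

View pics/s8.png

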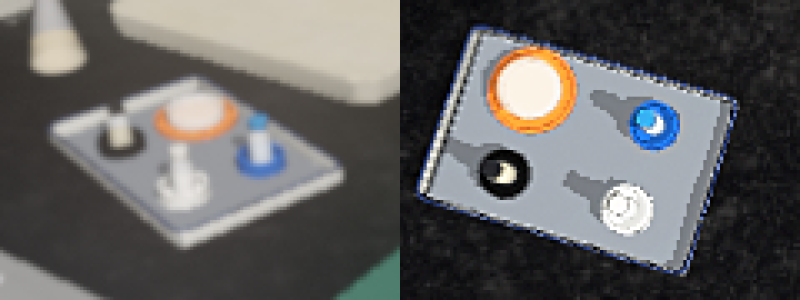

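The picture shows all three vials upright in their own cups and the dish centred in the orange ring. Vial tops read about 0.055 m and the dish top 0.023 m, as they should for pieces on their holder floors. Handing in.

```bash
python3 -c "
from h import *
print(ctrl.finish_job())"
```

```text
the job is handed in; nothing more can be done
None
```

I placed the black, white and blue vials in the cups of their own colour and the petri dish in the orange ring. I handed the job in shortly after t = 29 s, with the arm clear of everything; no verdict was reported.

- **Heights and contact:** Each piece was lowered until I felt 3–6 N at the floor height, then released. In the last images the vial tops read about 0.055–0.059 m (0.055 expected). The dish top read 0.022–0.023 m (0.023 expected).
- **Centring:** The dish centre measured (0.553, 0.301), within 1–2 mm of the ring centre. The black and white vials read about 5 mm or less off their cup centres in the top view. The blue vial was found only in the scene view, which sees just the near side and reads about 10 mm toward the camera. Its only other check is the picture, where it stands upright in its cup.
- **Stoppers:** I never went near them on purpose. The network re-found one, which read within about 3 mm of its starting reading. The other was not re-measured at the end; it was still standing in the picture taken before I picked up the blue vial.
- **Wrong detection:** The network scored the brown look-alike higher than the real dish. I told them apart by position and left the brown one alone.

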